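Put the sanding blocks and the thumb plane away in their trays

ROBOT

A 6-joint arm with a two-finger parallel gripper is mounted at the origin on a cart in front of the work surface, level with it; the furniture and walls round the work are solid. World frame = base frame: x ahead of the robot, y to its left, z up, the work surface at z = 0. Lengths are in m, angles in rad, forces in N, time in s.
With the tool pointing down it reaches from about 0.35 to 0.975 m from the base axis. Payload 7.1 kg.
Tool frame: the origin (TCP) lies midway between the tips of the shut fingers; the grasp point (between the pads) lies 19 mm behind it; z points along the fingers, y is the direction in which the jaws open and shut (so a half turn about z gives the same grasp; the last joint's range is limited). The gripper opens to 88 mm and grips with 3 to 60 N. Pads are 20 mm wide; open, the fingers measure 115 mm over their backs; the gripper's body (75 mm by 178 mm) begins 61 mm behind the grasp point.
Start: joints at [-1.364, 0.423, 1.63, -0, 1.089, -0.019], TCP at [0.14, -0.609, 0.223] pointing down, gripper open.
Joint ranges: [-3, 3], [-0.9, 2.11], [0.09, 2.58], [-1.31, 4.45], [0.11, 2.69], [-2.54, 2.54]. Speed limits (rad/s): [2.39, 2.39, 3.01, 3.14, 3.14, 3.14].

INTERFACE

Orientations are given as [roll, pitch, yaw] about the fixed x, y, z axes, in that order (R = Rz(yaw) Ry(pitch) Rx(roll)).
In Python, from bench import readout, optics, ticket gives the robot as it stands. The module is installed in compiled form; this text tells all that it offers.
- The arm moves only by the tool step_arm, never from a script. Its argument "targets" is one flat list of numbers, 5 for each row, row after row: the finger opening in m, from 0 to 0.0878, then the shift along the tool's x, y, z in m, then the turn about the tool's z in degrees. In form: [gripper, dx, dy, dz, yaw, gripper, dx, dy, dz, yaw, ...]. A call has 1 to 10 rows; each row is the pose to reach, as a shift and turn from the pose commanded when the call began, along the tool's axes at that moment; what a row does not reach only later rows make up. A row lasts 1/10 s, in which the tool goes at most 50 mm and 8.59 degrees, less where a joint would pass 70% of its speed; a pose out of reach is approached as far as the arm can. A call with a gripper value outside its range is refused whole. The fingers move at their own pace and stop on an object; "newtons" is the grip in N (left out, the last holds). Time passes only in rows, so rows that repeat a pose let the fingers close. It gives the time, the measured TCP pose, the force and the opening at its end, in the units of the state.
- readout.get_obs(): the state, without advancing time (a new reading comes with each control period).
- optics.get_image(name): name is "scene" or "side" or "wrist"; returns a dict with "pixels" (384x512x3 uint8, red, green, blue), "z_map" (384x512 float32, m along the optical axis (not along the pixel's ray), 0 where there is no reading), "intrinsics" (3x3 intrinsics, pixels), "pose" (4x4, takes a point from camera to world coordinates); the wrist camera has in their place "tool_from_camera" (4x4, takes a point from camera to tool coordinates, whose origin is the TCP and whose axes are the flange's). Camera axes: x right, y down, z forward; pixel columns grow to the right and rows downward; lengths in m; the calibration is good to about 2 mm. A picture is of the moment at which its call begins: read the wrist's pose just before it.
- ticket.close_job(): hands the job in, once; it reports no verdict.
Trained networks look in a picture, given as the dict that the camera call returned (one of the last four; its "shot" number tells which), for a name from the list of things; names that differ only in an ending like _2 or _b are one class to them, and where a whole thing is asked for, a point or a joint stands for the part that bears it (a point fixed in the world has none). Each returns a list of dicts, best first, with "score" (0 to 1); they miss things now and then, are a little off and sometimes report something else, mostly with a low value. They report only what shows in the picture. A call takes as long as a camera call. They do not tell look-alikes from the thing itself.
- optics.find_in(query, picture): "position" ([x, y, z] in m, in the coordinates of the camera as it stood for that picture, good to about 4 mm: the middle of the surface that is visible of it).
- optics.silhouettes(query, picture): "mask" (384x512 bool, what is visible of it).
The state is a dict: "clock": time; "joint_positions": joint angles; "joint_velocities": joint speeds; "joint_efforts": joint torques, N m; "tcp_pos": TCP position; "eef_rot": TCP orientation; "wrist_force": force on the tool from outside, world axes, zero at the start; "torque": the same for the moment, N m; "finger_gap": opening from 0.0 (shut) to 1.0 (fully open).
Only numpy, scipy, OpenCV 4.12 (cv2) and the standard library are available. Lean on these libraries where they do the work, as an engineer would, in place of code of your own. Each camera call takes 0.05 s, during which the arm holds its last target.

TASK

Tidy the bench: put the three wooden and cork blocks and the brass thumb plane that lie among the trays at the front of the table away, each into the low lined tray whose recess is made for its size, with a finger's breadth or less to spare all round. Each must end lying flat on the floor of its own tray, upright, not resting on the rim, and let go; any order will do. Leave alone the similar pieces along the back of the table, and leave the gouge and the lying spool clamp where they are.

Things in the scene. Friction and masses are not known exactly. Their poses are not given: they have to be found in the camera images.
- sanding_block: Largest loose block, brown hand-worn hardwood, plain box 58 x 88 x 34 mm (x, y, z), 60 to 105 g. Grasp across x (58 mm). Belongs in tray_large. Origin at the centre of its underside; z up. In the front half of the table (x below 0.65 m). Starts flat on the table, long side (y) within 40 degrees of world y.
- cork_block: Middle-sized loose block, brown cork, plain box 44 x 70 x 28 mm (x, y, z), 24 to 42 g. Grasp across x (44 mm). Belongs in tray_medium. Origin at the centre of its underside; z up. In the front half of the table (x below 0.65 m). Starts flat on the table, long side (y) within 40 degrees of world y.
- block_small: Smallest loose block, brown wood offcut, nearly square, 36 x 40 x 26 mm (x, y, z), 20 to 35 g. Grasp across x (36 mm). Belongs in tray_square. Origin at the centre of its underside; z up. In the front half of the table (x below 0.65 m). Starts flat on the table, long side (y) within 40 degrees of world y.
- thumb_plane: Small oval brass thumb plane, 25 x 60 mm (x, y), 96 to 168 g. Body 16 mm high; do not grip the knob and blade above it (to 34 mm). Grasp the body across x (25 mm), fingertips about 7 mm above the table to clear the rim later. Belongs in tray_narrow. Origin at the centre of its underside; z up. In the front half of the table (x below 0.65 m). Starts flat on the table, long side (y) within 40 degrees of world y.
- tray_large: Largest low wooden tray fixed to the table: grey-lined recess 74 x 104 mm (x by y) inside, 88 x 118 mm outside, known by its recess's size; light wood rim 7 mm wide. Recess floor 2 mm, rim top 6 mm above the table. Origin at the centre of its underside, on the table; z up, y along the longer inside dimension, x along the shorter.
- tray_medium: Second largest low wooden tray fixed to the table: grey-lined recess 60 x 86 mm (x by y) inside, 74 x 100 mm outside, known by its recess's size; light wood rim 7 mm wide. Recess floor 2 mm, rim top 6 mm above the table. Origin at the centre of its underside, on the table; z up, y along the longer inside dimension, x along the shorter.
- tray_square: Nearly square low wooden tray fixed to the table: grey-lined recess 52 x 56 mm (x by y) inside, 66 x 70 mm outside, known by its recess's size; light wood rim 7 mm wide. Recess floor 2 mm, rim top 6 mm above the table. Origin at the centre of its underside, on the table; z up, y along the longer inside dimension, x along the shorter.
- tray_narrow: Narrowest low wooden tray fixed to the table: grey-lined recess 41 x 76 mm (x by y) inside, 55 x 90 mm outside, known by its recess's size; light wood rim 7 mm wide. Recess floor 2 mm, rim top 6 mm above the table. Origin at the centre of its underside, on the table; z up, y along the longer inside dimension, x along the shorter.
- gouge: Bystander, loose: straight gouge 225 mm long with a wooden handle 25 mm thick, lying beyond the work along the world's y axis. Origin under its middle; y along it towards the handle. Not to be moved.
- spool_clamp_lying: Bystander, loose: wooden spool clamp with a metal threaded rod, 110 x 30 x 30 mm, lying on its side at the left of the work, roughly along the world's x axis. Origin under its middle; x along it. Not to be moved.
Things that resemble listed ones, but are neither listed nor needed, are in the scene too. Leave any black or green look-alike of the tray_medium alone.

How it is judged:
At the end, for the whole second after the job is handed in: sanding_block in tray_large, cork_block in tray_medium, block_small in tray_square, thumb_plane in tray_narrow: each centred on its tray within 15 mm, underside on the recess floor (under 3.5 mm above the table), tilted under 0.03 rad, at rest. Either way round counts (horizontal distance between sanding_block and tray_large below 0.015 m and z of sanding_block in the frame of tray_large below 0.0035 m and angle between each of sanding_block, cork_block, block_small, thumb_plane's own z axis and vertical below 0.03 rad and linear speed of each of sanding_block, cork_block, block_small, thumb_plane below 0.02 m/s and angular speed of each of sanding_block, cork_block, block_small, thumb_plane below 0.2 rad/s and horizontal distance between cork_block and tray_medium below 0.015 m and z of cork_block in the frame of tray_medium below 0.0035 m and horizontal distance between block_small and tray_square below 0.015 m and z of block_small in the frame of tray_square below 0.0035 m and horizontal distance between thumb_plane and tray_narrow below 0.015 m and z of thumb_plane in the frame of tray_narrow below 0.0035 m); the robot touches nothing.
It fails at once if the gouge is moved by more than 3 cm (distance of gouge from where it was at the start of the episode above 0.03 m).
It fails at once if the lying spool clamp is moved by more than 3 cm (distance of spool_clamp_lying from where it was at the start of the episode above 0.03 m).
It also fails if it takes over 99 s, if anything falls off the work surface, if the arm or the gripper's body presses on something with over 40 N, if the wrist force passes 120 N, or if a joint passes its speed limit or range.

## Working session

There is one attempt and no reset: what is moved stays moved. The work goes in short steps, Python scripts to look and compute and a tool call to move; the robot and the scene stay as the last step left them, time stands still between calls to the robot, and variables do not carry over. Pictures are saved under pics/ and viewed, and the job is handed in when it is done.

Besides the shell and the picture viewer there is one more tool, called after "Call:" as name(argument=value, ...) on one line, values as JSON. step_arm: Moves the arm, as the interface text tells. Its arguments: {"type":"object","properties":{"targets":{"type":"array"},"newtons":{"type":"number"}},"required":["targets"]}

```bash
mkdir -p pics; ls
python3 - <<'E'
from bench import readout, optics
import cv2, numpy as np, pickle
print(readout.get_obs())
for n in ["scene","side"]:
    p=optics.get_image(n); cv2.imwrite(f"pics/{n}0.png",cv2.resize(p["pixels"][:,:,::-1],(800,600)))
    pickle.dump(p,open(f"{n}0.pkl","wb"))
    print(n,p["intrinsics"],p["pose"],p.keys())
E
```

```text
pics
{'clock': 0.0, 'joint_positions': array([-1.36399521e+00,  4.23798174e-01,  1.63067790e+00, -3.14660454e-05,
        1.08862598e+00, -1.90018224e-02]), 'joint_velocities': array([-0.00117894, -0.00194621,  0.00021729,  0.00158279, -0.00033459,
        0.00030079]), 'joint_efforts': array([ 3.47924888e-04, -5.44622397e+01, -2.73664606e+01,  6.44363277e-02,
        2.27534131e-02, -1.25709803e-04]), 'tcp_pos': array([ 0.13983184, -0.6085857 ,  0.2219331 ]), 'eef_rot': array([-3.14008299e+00, -8.28118274e-07,  2.25817549e-01]), 'wrist_force': array([-0.1641597 ,  0.88217632,  0.44369607]), 'torque': array([-0.0126561 ,  0.03191381,  0.03521324]), 'finger_gap': 0.9971342884406156}
scene [[486.34028945   0.         258.67442018]
 [  0.         486.34028945 199.64996128]
 [  0.           0.           1.        ]] [[-0.70030393 -0.37634297  0.60658089 -0.31590316]
 [-0.71384314  0.36736636 -0.59621299  1.00431394]
 [ 0.00154315 -0.85053391 -0.52591795  0.79815638]
 [ 0.          0.          0.          1.        ]] dict_keys(['pixels', 'z_map', 'intrinsics', 'pose', 'shot'])
side [[358.22417739   0.         259.98100196]
 [  0.         358.22417739 201.50027027]
 [  0.           0.           1.        ]] [[-0.83067821 -0.22591787  0.50885639 -0.0031279 ]
 [-0.55623234  0.2972445  -0.77604851  1.02198188]
 [ 0.02406847 -0.92768897 -0.37257735  0.49232496]
 [ 0.          0.          0.          1.        ]] dict_keys(['pixels', 'z_map', 'intrinsics', 'pose', 'shot'])
```

View pics/scene0.png

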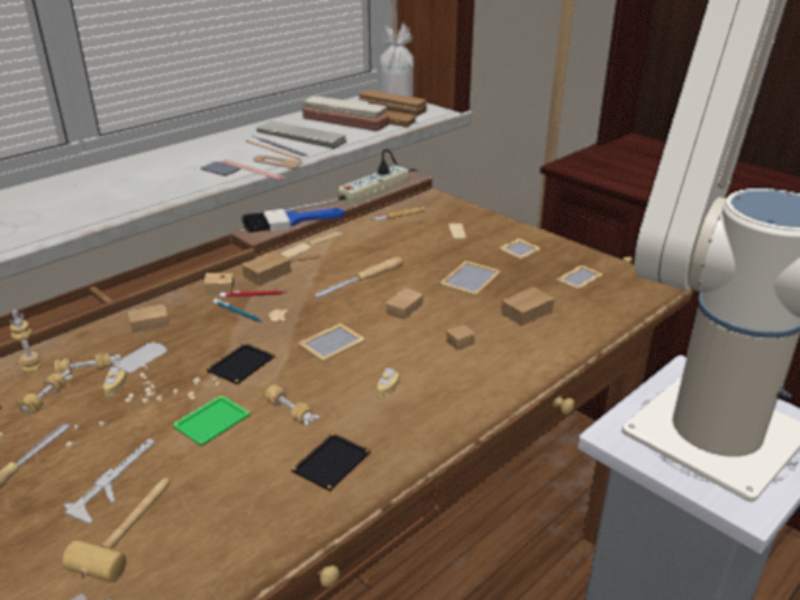

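View pics/side0.png

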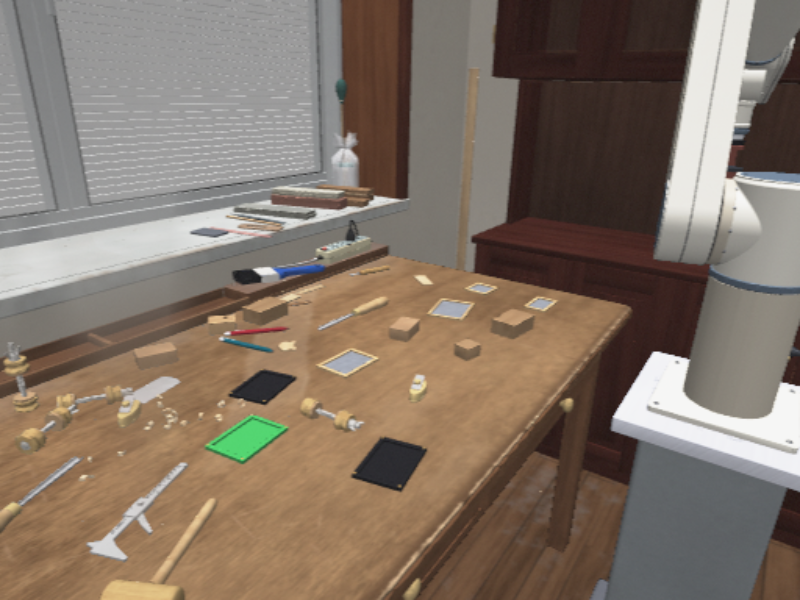

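```bash
cat > h.py <<'E'
import numpy as np, cv2
from scipy.spatial.transform import Rotation as Rn
def cam_pose(p,o=None):
    if "pose" in p: return p["pose"]
    T=np.eye(4); T[:3,:3]=Rn.from_euler('xyz',o["eef_rot"]).as_matrix(); T[:3,3]=o["tcp_pos"]
    return T@p["tool_from_camera"]
def cloud(p,T):
    K=p["intrinsics"]; z=p["z_map"]; v,u=np.mgrid[:z.shape[0],:z.shape[1]]
    P=np.stack([(u-K[0,2])/K[0,0]*z,(v-K[1,2])/K[1,1]*z,z],-1)
    W=P@T[:3,:3].T+T[:3,3]; W[z<=0]=np.nan; return W
def plane(p,T,u,v,h):
    K=p["intrinsics"]; d=np.stack([(u-K[0,2])/K[0,0],(v-K[1,2])/K[1,1],np.ones_like(u,float)],-1)@T[:3,:3].T
    return T[:3,3]+d*((h-T[2,3])/d[...,2])[...,None]
def rect(xy):
    (c,s,a)=cv2.minAreaRect((np.asarray(xy)*1000).astype(np.float32))
    # long-axis angle relative to world y (deg, ccw +)
    w,h=s
    th=a if w>=h else a+90   # long axis dir
    yaw=(th-90+90)%180-90
    return np.array(c)/1000,sorted(s),yaw
E
python3 - <<'E'
from bench import readout, optics
from h import *
p=optics.get_image("scene"); T=cam_pose(p); W=cloud(p,T)
for n,h in [("sanding_block",.034),("cork_block",.028),("block_small",.026),("thumb_plane",.016),("tray_large",.006),("tray_medium",.006),("tray_square",.006),("tray_narrow",.006),("gouge",.0),("spool_clamp_lying",.0)]:
    for r in optics.silhouettes(n,p)[:6]:
        m=r["mask"]; v,u=np.nonzero(m)
        w=W[m]; 
        if n.startswith("tray"): xy=plane(p,T,u.astype(float),v.astype(float),h)[:,:2]
        elif n in("gouge","spool_clamp_lying","thumb_plane"): xy=w[:,:2]
        else: xy=w[np.abs(w[:,2]-h)<.006][:,:2]
        xy=xy[~np.isnan(xy).any(1)]
        if len(xy)<5: print(n,"few");continue
        c,s,a=rect(xy); print(n,round(r["score"],2),"px",int(u.mean()*1.5625),int(v.mean()*1.5625),c.round(3),np.round(s,0),round(a),"z",np.nanpercentile(w[:,2],[5,95]).round(3))
E
```

```text
sanding_block 0.62 px 526 305 [ 0.431 -0.068] [60. 95.] -10 z [0.005 0.037]
cork_block 0.83 px 402 303 [0.611 0.096] [47. 71.] 12 z [0.003 0.031]
block_small 0.73 px 459 335 [0.451 0.103] [40. 42.] -12 z [0.005 0.029]
thumb_plane 0.61 px 387 382 [0.444 0.295] [22. 55.] 14 z [0.005 0.034]
tray_large 0.58 px 468 277 [ 0.603 -0.093] [ 88. 124.] 13 z [0.    0.008]
tray_large 0.54 px 386 382 [0.454 0.289] [34. 78.] 29 z [0.003 0.033]
tray_large 0.45 px 578 276 [ 0.44  -0.263] [57. 96.] -1 z [0.    0.008]
tray_medium 0.8 px 210 420 [0.58  0.559] [ 79. 103.] 6 z [0.    0.008]
tray_medium 0.7 px 331 341 [0.619 0.276] [ 80. 103.] -1 z [0.    0.008]
tray_medium 0.64 px 329 460 [0.374 0.482] [ 78. 107.] 13 z [0.    0.008]
tray_medium 0.62 px 240 362 [0.679 0.435] [ 78. 102.] 14 z [0.    0.008]
tray_square 0.67 px 519 248 [ 0.612 -0.277] [74. 83.] -3 z [-0.001  0.008]
tray_narrow 0.59 px 579 276 [ 0.439 -0.263] [59. 93.] -3 z [0.    0.008]
gouge 0.66 px 368 272 [0.775 0.079] [ 61. 214.] -7 z [0.005 0.025]
spool_clamp_lying 0.84 px 289 404 [0.508 0.453] [ 34. 109.] -86 z [0.009 0.03 ]
```

Call:
step_arm(targets=[0.0878,0.442,-0.318,-0.178,-77,0.0878,0.442,-0.318,-0.178,-77,0.0878,0.442,-0.318,-0.178,-77,0.0878,0.442,-0.318,-0.178,-77,0.0878,0.442,-0.318,-0.178,-77,0.0878,0.442,-0.318,-0.178,-77,0.0878,0.442,-0.318,-0.178,-77,0.0878,0.442,-0.318,-0.178,-77,0.0878,0.442,-0.318,-0.178,-77,0.0878,0.442,-0.318,-0.178,-77])

```text
clock: 1.65
tcp_pos: [0.4547, -0.2505, 0.379]
eef_rot: [3.141, 0.0, 1.574]
wrist_force: [2.0, -0.9, 0.3]
finger_gap: 0.999
```

```bash
cat > look.py <<'E'
import sys
from bench import readout, optics
from h import *
H={"sanding_block":.034,"cork_block":.028,"block_small":.026,"thumb_plane":.016}
def look(name,ns):
    o=readout.get_obs(); p=optics.get_image("wrist"); T=cam_pose(p,o); W=cloud(p,T)
    print("tcp",o["tcp_pos"].round(4),"rpy",o["eef_rot"].round(4),"t",o["clock"])
    img=p["pixels"][:,:,::-1].copy()
    for n in ns:
        for r in optics.silhouettes(n,p)[:4]:
            m=r["mask"]
            k=cv2.connectedComponentsWithStats(m.astype(np.uint8))
            if k[0]>2: m=k[1]==1+np.argmax(k[2][1:,4])
            v,u=np.nonzero(m); w=W[m]
            if n.startswith("tray"): xy=plane(p,T,u.astype(float),v.astype(float),.006)[:,:2]
            elif n=="thumb_plane": xy=w[:,:2]
            else: xy=w[np.abs(w[:,2]-H[n])<.006][:,:2]
            xy=xy[~np.isnan(xy).any(1)]
            if len(xy)<20: continue
            c,s,a=rect(xy); med=np.nanmean(xy,0)
            print(n,round(r["score"],2),"px",int(u.mean()),int(v.mean()),"c",c.round(4),"mean",med.round(4),"size",np.round(s,1),"yaw",round(a,1),"z",np.nanpercentile(w[:,2],[2,50,98]).round(4), "edge",bool(u.min()<2 or u.max()>509 or v.min()<2 or v.max()>381))
            cs,_=cv2.findContours(m.astype(np.uint8),cv2.RETR_EXTERNAL,cv2.CHAIN_APPROX_NONE); cv2.drawContours(img,cs,-1,(0,0,255),1)
            cv2.putText(img,n,(int(u.mean())-30,int(v.mean())),0,.35,(255,0,0),1)
    cv2.imwrite(f"pics/{name}.png",cv2.resize(img,(800,600)))
    return o,p,T,W
if __name__=="__main__":
    o,p,T,W=look(sys.argv[1],sys.argv[2:])
E
python3 look.py w1 tray_narrow tray_square tray_large sanding_block
python3 - <<'E'
from bench import optics
p=optics.get_image("wrist");print(p["tool_from_camera"].round(3),p["intrinsics"])
E
```

```text
tcp [ 0.4547 -0.2505  0.379 ] rpy [3.1411e+00 4.0000e-04 1.5739e+00] t 1.65
tray_narrow 0.7 px 250 165 c [ 0.441  -0.2668] mean [ 0.4414 -0.2668] size [55.6 91.1] yaw -1.1 z [0.0012 0.0038 0.0084] edge False
tray_square 0.74 px 347 174 c [ 0.6141 -0.2813] mean [ 0.6144 -0.2805] size [69.6 71.7] yaw -2.1 z [0.0008 0.0035 0.0082] edge False
tray_square 0.53 px 453 7 c [ 0.7573 -0.0204] mean [ 0.7567 -0.019 ] size [23.3 28.1] yaw -89.8 z [0.0011 0.0217 0.0266] edge True
tray_large 0.98 px 350 61 c [ 0.6041 -0.099 ] mean [ 0.6041 -0.0968] size [ 90.2 119.9] yaw 14.6 z [0.0011 0.0035 0.0084] edge False
sanding_block 0.98 px 243 40 c [ 0.4331 -0.0726] mean [ 0.4332 -0.0721] size [57.8 88.3] yaw -6.9 z [0.0194 0.0353 0.0373] edge False
[[-0.    -0.965 -0.264  0.072]
 [ 1.     0.    -0.001  0.001]
 [ 0.002 -0.264  0.965 -0.163]
 [ 0.     0.     0.     1.   ]] [[307.68961338   0.         257.61034964]
 [  0.         307.68961338 198.22665024]
 [  0.           0.           1.        ]]
```

View pics/w1.png

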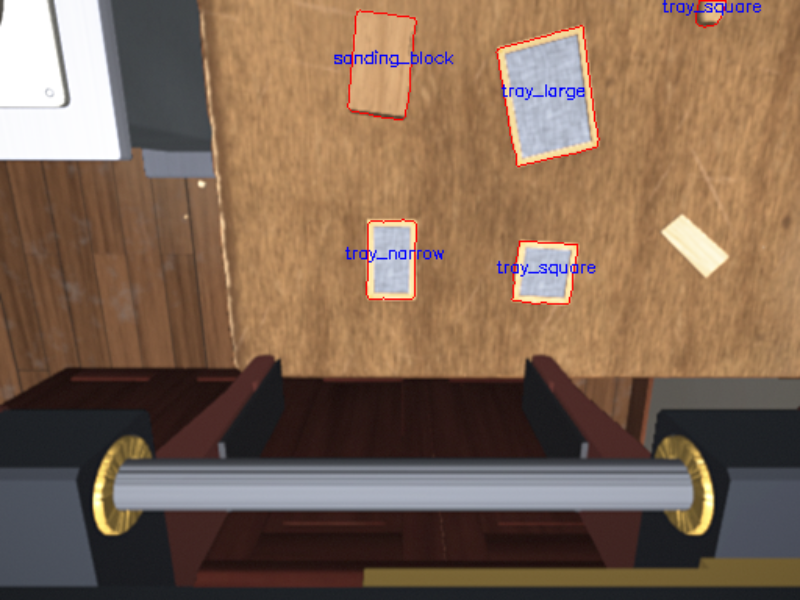

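Call:
step_arm(targets=[0.0878,0.178,-0.021,0.219,7,0.0878,0.178,-0.021,0.219,7,0.0878,0.178,-0.021,0.219,7,0.0878,0.178,-0.021,0.219,7,0.0878,0.178,-0.021,0.219,7,0.0878,0.178,-0.021,0.219,7,0.0878,0.178,-0.021,0.219,7,0.0878,0.178,-0.021,0.219,7])

```text
clock: 2.75
tcp_pos: [0.4326, -0.0753, 0.1589]
eef_rot: [-3.14, 0.0, 1.447]
wrist_force: [0.3, -0.6, -0.3]
finger_gap: 1.003
```

```bash
python3 look.py w2 sanding_block tray_large
```

```text
tcp [ 0.4326 -0.0753  0.1589] rpy [-3.1404e+00  2.0000e-04  1.4468e+00] t 2.75
tray_large 0.92 px 422 183 c [ 0.604  -0.0984] mean [ 0.604  -0.0954] size [ 90.7 121.2] yaw 14.0 z [0.0012 0.0031 0.0077] edge False
```

View pics/w2.png

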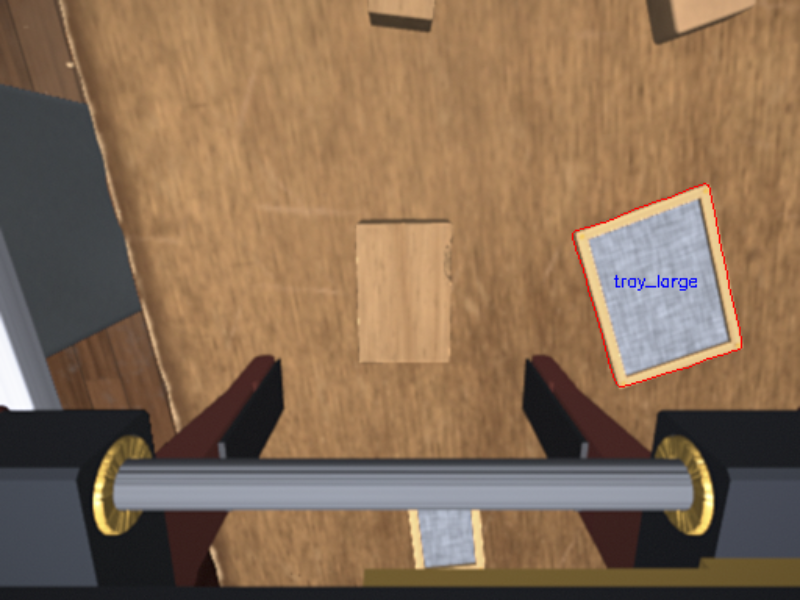

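```bash
cat > top.py <<'E'
import sys
from look import *
# top.py name h x y : block top by depth near x,y
def top(name,h,x,y,o=None):
    o=readout.get_obs(); p=optics.get_image("wrist"); T=cam_pose(p,o); W=cloud(p,T)
    cv2.imwrite(f"pics/{name}.png",cv2.resize(p["pixels"][:,:,::-1],(800,600)))
    m=(np.abs(W[...,2]-h-.001)<.005)&(np.hypot(W[...,0]-x,W[...,1]-y)<.08)
    k,l,s,_=cv2.connectedComponentsWithStats(m.astype(np.uint8)); m=l==1+np.argmax(s[1:,4])
    v,u=np.nonzero(m); xy=plane(p,T,u.astype(float),v.astype(float),h)[:,:2]
    c,s,a=rect(xy); print("tcp",o["tcp_pos"].round(4),"yaw",np.degrees(o["eef_rot"][2]).round(2),"c",c.round(4),"mean",xy.mean(0).round(4),s,"yaw",a,"px",u.min(),u.max(),v.min(),v.max())
top(sys.argv[1],*map(float,sys.argv[2:5]))
E
python3 top.py w3 .034 .433 -.0725
```

```text
tcp [ 0.4342 -0.0757  0.1603] yaw 82.82 c [ 0.4336 -0.0722] mean [ 0.4336 -0.0709] [57.90812301635742, 87.23487091064453] yaw -7.173774719238281 px 225 286 142 230
```

Call:
step_arm(targets=[0.0878,0.004,0,0.05,0,0.0878,0.004,0,0.1,0,0.0878,0.004,0,0.14,0,0.0878,0.004,0,0.148,0,0.0878,0.004,0,0.148,0,0.04,0.004,0,0.148,0,0.04,0.004,0,0.148,0,0.04,0.004,0,0.148,0,0.04,0.004,0,0.148,0,0.04,0.004,0,0.148,0], newtons=25)

```text
clock: 3.95
tcp_pos: [0.4342, -0.0704, 0.0121]
eef_rot: [3.14, 0.0, 1.448]
wrist_force: [-0.5, -0.1, 11.2]
finger_gap: 0.658
```

Call:
step_arm(targets=[0.04,0,0,-0.04,0,0.04,0,0,-0.06,0,0.04,-0.002,0.045,-0.06,-8,0.04,-0.004,0.09,-0.06,-16,0.04,-0.005,0.135,-0.06,-21.4,0.04,-0.0058,0.172,-0.06,-21.4,0.04,-0.0058,0.172,-0.06,-21.4,0.04,-0.0058,0.172,-0.06,-21.4])

```text
clock: 4.75
tcp_pos: [0.603, -0.097, 0.0707]
eef_rot: [-3.141, -0.0, 1.821]
wrist_force: [-1.5, -0.0, -0.6]
finger_gap: 0.664
```

```bash
python3 look.py w4 tray_large sanding_block; python3 -c "
from bench import readout
import numpy as np
print([readout.get_obs()['tcp_pos'].round(4).tolist()])"
```

```text
tcp [ 0.603  -0.097   0.0707] rpy [-3.1406e+00 -5.0000e-04  1.8211e+00] t 4.75
tray_large 0.84 px 260 153 c [ 0.5941 -0.0553] mean [ 0.5942 -0.0536] size [33.2 89.8] yaw -78.2 z [0.0013 0.0037 0.0082] edge False
[[0.6016, -0.0968, 0.0707]]
```

View pics/w4.png

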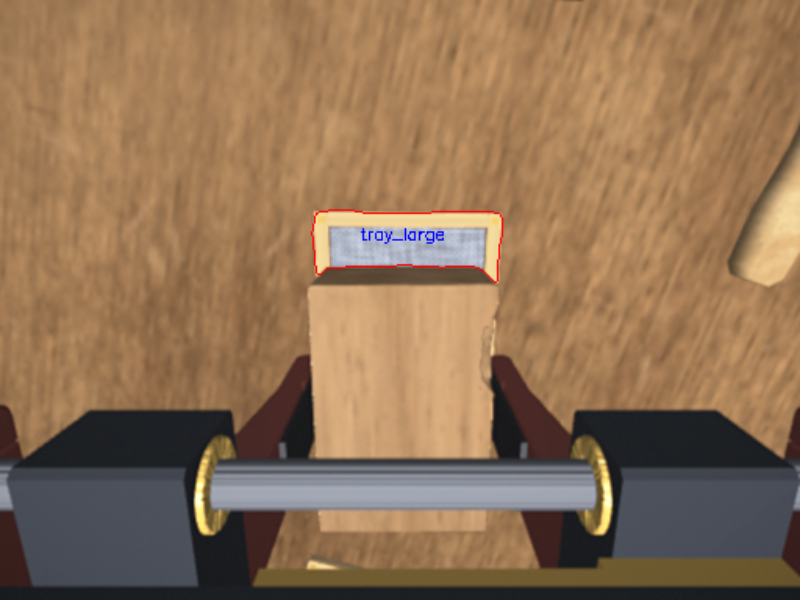

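Call:
step_arm(targets=[0.04,0,0.002,0.03,0,0.04,0,0.002,0.05,0,0.04,0,0.002,0.055,0,0.04,0,0.002,0.056,0,0.0878,0,0.002,0.056,0,0.0878,0,0.002,0.056,0,0.0878,0,0.002,0.056,0,0.0878,0,0.002,0.02,0,0.0878,0,0.002,-0.03,0,0.0878,0,0.002,-0.08,0])

```text
clock: 5.9
tcp_pos: [0.6049, -0.0966, 0.1524]
eef_rot: [-3.141, -0.0, 1.821]
wrist_force: [0.6, -0.8, 0.7]
finger_gap: 0.999
```

```bash
python3 look.py w5 tray_large sanding_block cork_block
```

```text
tcp [ 0.6049 -0.0966  0.1524] rpy [-3.1406e+00 -5.0000e-04  1.8210e+00] t 5.9
tray_large 0.88 px 258 171 c [ 0.6049 -0.0985] mean [ 0.6019 -0.0823] size [ 88.  118.2] yaw 13.7 z [0.0019 0.0061 0.0082] edge False
tray_large 0.48 px 227 342 c [ 0.6152 -0.2877] mean [ 0.6172 -0.2914] size [56.8 65.8] yaw 87.2 z [0.0016 0.0032 0.0077] edge False
cork_block 0.91 px 320 14 c [0.6191 0.0656] mean [0.6191 0.0653] size [18.6 44.1] yaw -76.3 z [0.0058 0.0287 0.0307] edge True
```

View pics/w5.png

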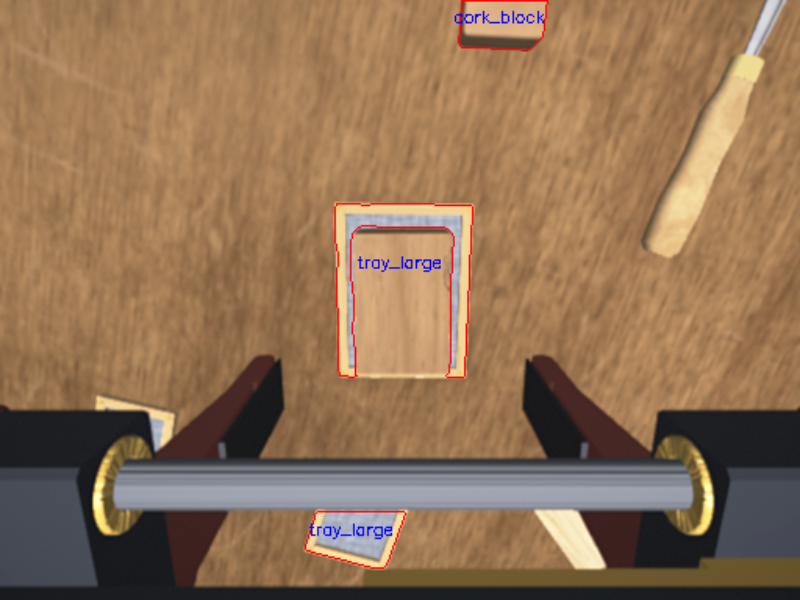

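```bash
cat >> top.py <<'E'
E
sed -i 's/    c,s,a=rect(xy); print("tcp"/    zz=W[m][:,2]; A=np.c_[W[m][:,:2],np.ones(len(zz))]; q=np.linalg.lstsq(A,zz,rcond=None)[0]; print("topz",np.median(zz).round(4),"slope",q[:2].round(3))\n    c,s,a=rect(xy); print("tcp"/' top.py
python3 top.py w6 .036 .605 -.098
```

```text
topz 0.037 slope [-0.003 -0.002]
tcp [ 0.6064 -0.0968  0.153 ] yaw 104.34 c [ 0.605  -0.0986] mean [ 0.6044 -0.0972] [57.91284942626953, 87.43004608154297] yaw 14.308476448059082 px 224 287 148 238
```

Call:
step_arm(targets=[0.0878,0.182,0.054,-0.01,2,0.0878,0.182,0.054,-0.01,2,0.0878,0.182,0.054,-0.01,2,0.0878,0.182,0.054,-0.01,2,0.0878,0.182,0.054,-0.01,2,0.0878,0.182,0.054,-0.01,2])

```text
clock: 6.75
tcp_pos: [0.6114, 0.0936, 0.1591]
eef_rot: [-3.138, -0.0, 1.788]
wrist_force: [-0.6, -0.7, 0.0]
finger_gap: 0.998
```

```bash
python3 top.py w7 .028 .611 .096; python3 look.py w8 tray_medium
```

```text
topz 0.0289 slope [0. 0.]
tcp [0.6114 0.0936 0.1591] yaw 102.47 c [0.6139 0.0922] mean [0.6135 0.093 ] [43.53813171386719, 70.06834411621094] yaw 11.531402587890625 px 238 283 156 225
tcp [0.6116 0.0927 0.1594] rpy [-3.1386e+00  1.0000e-04  1.7868e+00] t 6.8
tray_medium 0.96 px 307 28 c [0.6222 0.2508] mean [0.6242 0.2475] size [58. 75.] yaw 88.8 z [0.0017 0.0037 0.0084] edge True
```

View pics/w8.png

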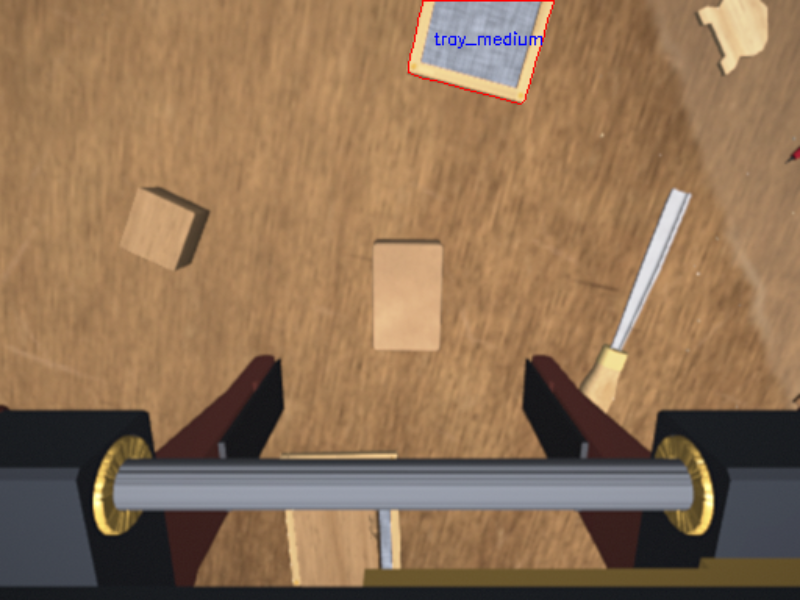

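Call:
step_arm(targets=[0.0878,-0.001,0.002,0.05,1,0.0878,-0.001,0.002,0.1,1,0.0878,-0.001,0.002,0.14,1,0.0878,-0.001,0.002,0.147,1,0.0878,-0.001,0.002,0.147,1,0.03,-0.001,0.002,0.147,1,0.03,-0.001,0.002,0.147,1,0.03,-0.001,0.002,0.147,1,0.03,-0.001,0.002,0.147,1,0.03,-0.001,0.002,0.147,1], newtons=15)

```text
clock: 7.9
tcp_pos: [0.6152, 0.0926, 0.0148]
eef_rot: [3.14, 0.0, 1.769]
wrist_force: [0.4, -0.3, -0.2]
finger_gap: 0.584
```

Call:
step_arm(targets=[0.03,0,0,0,0,0.03,0,0,0,0,0.03,0,0,0,0,0.03,0,0,-0.04,0,0.03,0.03,0.006,-0.08,2,0.03,0.06,0.014,-0.1,8,0.03,0.1,0.03,-0.1,12,0.03,0.1,0.03,-0.1,12,0.03,0.1,0.03,-0.1,12])

```text
clock: 8.8
tcp_pos: [0.6241, 0.1972, 0.1136]
eef_rot: [-3.141, 0.0, 1.562]
wrist_force: [0.1, 0.4, -0.8]
finger_gap: 0.498
```

```bash
python3 look.py w9 tray_medium thumb_plane
```

```text
tcp [0.6241 0.1972 0.1136] rpy [-3.1410e+00  4.0000e-04  1.5619e+00] t 8.8
tray_medium 0.67 px 254 105 c [0.6226 0.2727] mean [0.6226 0.2755] size [ 74.1 100.5] yaw -1.6 z [0.0018 0.0036 0.0082] edge False
thumb_plane 0.67 px 41 85 c [0.4516 0.2923] mean [0.4544 0.2923] size [23.  56.5] yaw 10.6 z [0.0038 0.0178 0.0346] edge False
```

View pics/w9.png

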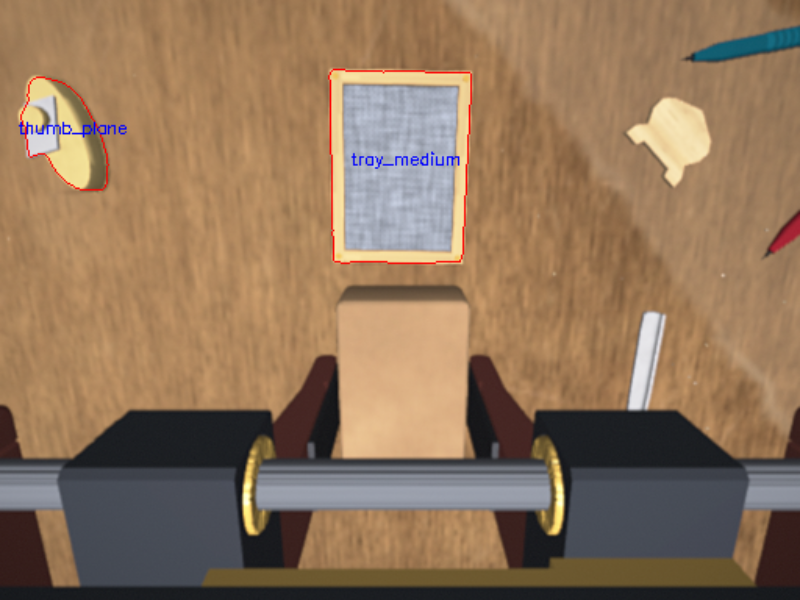

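Call:
step_arm(targets=[0.03,0.045,-0.001,0,1,0.03,0.0755,-0.002,0.03,1,0.03,0.0755,-0.002,0.07,1,0.03,0.0755,-0.002,0.09,1,0.03,0.0755,-0.002,0.0975,1,0.03,0.0755,-0.002,0.0975,1,0.0878,0.0755,-0.002,0.0975,1,0.0878,0.0755,-0.002,0.0975,1,0.0878,0.0755,-0.002,0.0975,1,0.0878,0.0755,-0.002,0.0975,1])

```text
clock: 9.95
tcp_pos: [0.6238, 0.2718, 0.017]
eef_rot: [3.141, -0.0, 1.542]
wrist_force: [0.2, -0.1, -0.4]
finger_gap: 0.822
```

Call:
step_arm(targets=[0.0878,0,0,-0.04,0,0.0878,0,0,-0.09,0,0.0878,0,0,-0.14,0,0.0878,0,0,-0.15,0])

```text
clock: 10.35
tcp_pos: [0.6269, 0.2734, 0.1736]
eef_rot: [3.132, -0.004, 1.542]
wrist_force: [0.6, 0.7, -0.6]
finger_gap: 0.999
```

```bash
python3 top.py w10 .030 .6226 .2727; python3 look.py w11 tray_medium block_small thumb_plane
```

```text
topz 0.0309 slope [ 0.    -0.004]
tcp [0.6269 0.2734 0.1736] yaw 88.34 c [0.623  0.2706] mean [0.623  0.2716] [43.69939422607422, 68.59326171875] yaw -1.8321151733398438 px 231 274 157 222
tcp [0.6263 0.2732 0.1726] rpy [ 3.1332 -0.0038  1.5418] t 10.4
tray_medium 0.9 px 312 35 c [0.6862 0.4211] mean [0.6855 0.4177] size [75.2 75.9] yaw 13.2 z [0.0016 0.0036 0.0082] edge True
tray_medium 0.87 px 252 174 c [0.622  0.2729] mean [0.6221 0.2821] size [75.  99.6] yaw -1.7 z [0.0018 0.006  0.0085] edge False
tray_medium 0.59 px 16 13 c [0.402  0.4453] mean [0.4032 0.4444] size [25.3 40.2] yaw -81.7 z [0.002  0.0048 0.0088] edge True
thumb_plane 0.95 px 89 170 c [0.4445 0.2917] mean [0.4534 0.2938] size [41.4 59.5] yaw -4.1 z [0.0016 0.0178 0.0345] edge False
```

View pics/w11.png

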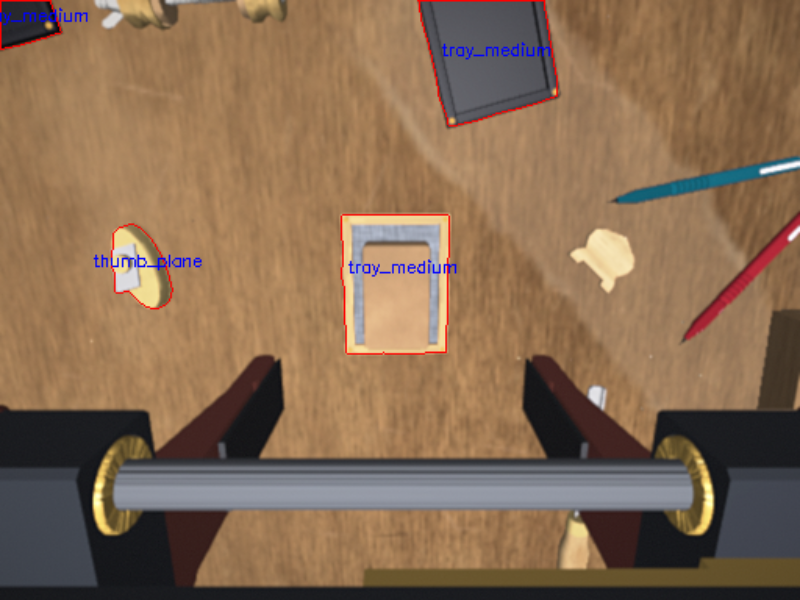

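Call:
step_arm(targets=[0.0878,0.012,-0.177,0.013,-15,0.0878,0.012,-0.177,0.013,-15,0.0878,0.012,-0.177,0.013,-15,0.0878,0.012,-0.177,0.013,-15,0.0878,0.012,-0.177,0.013,-15,0.0878,0.012,-0.177,0.013,-15,0.0878,0.012,-0.177,0.013,-15])

```text
clock: 11.3
tcp_pos: [0.4479, 0.2892, 0.153]
eef_rot: [-3.142, 0.0, 1.803]
wrist_force: [0.5, -0.4, 0.5]
finger_gap: 1.002
```

Run:
```python
from look import *
o,p,T,W=look("w12",["thumb_plane"])
d=(W[...,2]>.012)&(W[...,2]<.022)&(np.hypot(W[...,0]-.449,W[...,1]-.293)<.05)
a=(W[...,2]>.008)&(W[...,2]<.05)&(np.hypot(W[...,0]-.449,W[...,1]-.293)<.05)
for m,h in ((d,.016),(a,None)):
    v,u=np.nonzero(m); xy=plane(p,T,u*1.,v*1.,h)[:,:2] if h else W[m][:,:2]
    print(len(xy),rect(xy),xy.mean(0))
    (c,s,an)=cv2.fitEllipse((cv2.convexHull((xy*1000).astype(np.float32)))); print("ell",c,s,an)
```

```text
tcp [0.4479 0.2892 0.153 ] rpy [-3.1416e+00  1.0000e-04  1.8032e+00] t 11.3
thumb_plane 0.59 px 259 182 c [0.4488 0.2936] mean [0.4482 0.2966] size [23.4 57.3] yaw 13.5 z [0.0057 0.0185 0.0348] edge False
600 (array([0.44890576, 0.29347955]), [23.084836959838867, 57.30675506591797], 13.968621253967285) [0.44846531 0.29554941]
ell (449.1872253417969, 293.26788330078125) (23.738819122314453, 57.84282684326172) 14.410213470458984
1090 (array([0.44892679, 0.29337119]), [23.239519119262695, 56.81608963012695], 13.774752616882324) [0.44854426 0.2956492 ]
ell (449.3016357421875, 293.03436279296875) (24.259584426879883, 57.771820068359375) 14.293168067932129
```

View pics/w12.png

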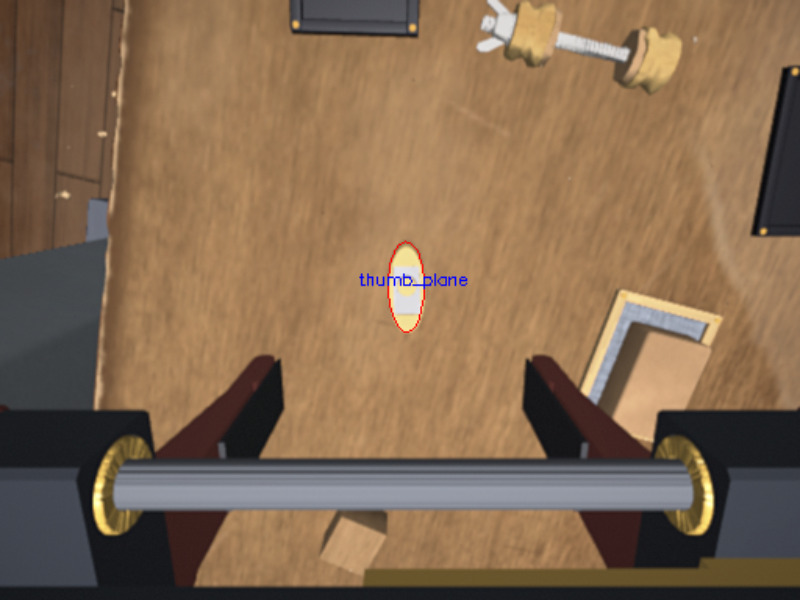

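Call:
step_arm(targets=[0.06,0.004,0.002,0.05,-0.7,0.06,0.004,0.002,0.1,-0.7,0.06,0.004,0.002,0.13,-0.7,0.06,0.004,0.002,0.14,-0.7,0.06,0.004,0.002,0.14,-0.7,0.06,0.004,0.002,0.14,-0.7])

```text
clock: 12.0
tcp_pos: [0.4491, 0.2939, 0.0145]
eef_rot: [3.14, -0.001, 1.815]
wrist_force: [0.1, 1.2, 0.8]
finger_gap: 0.684
```

```bash
python3 -c "
from bench import readout,optics
for i in range(4):
    o=readout.get_obs(); print(o['tcp_pos'].round(4),o['eef_rot'].round(3),o['finger_gap']);optics.get_image('side')"
```

```text
[0.4491 0.2939 0.0145] [ 3.140e+00 -1.000e-03  1.815e+00] 0.6840323034646699
[0.4493 0.2941 0.015 ] [ 3.139e+00 -1.000e-03  1.815e+00] 0.6814031984108015
[0.4493 0.2942 0.0153] [ 3.139e+00 -1.000e-03  1.816e+00] 0.6851702389984717
[0.4491 0.2941 0.0152] [ 3.139e+00 -1.000e-03  1.816e+00] 0.6859716201131099
```

Call:
step_arm(targets=[0.06,0,0,0.0075,0,0.06,0,0,0.0075,0,0.015,0,0,0.0075,0,0.015,0,0,0.0075,0,0.015,0,0,0.0075,0,0.015,0,0,0.0075,0,0.015,0,0,0.0075,0,0.015,0,0,0.0075,0,0.015,0,0,0.0075,0,0.015,0,0,0.0075,0], newtons=25)

```text
clock: 13.2
tcp_pos: [0.448, 0.2935, 0.0061]
eef_rot: [3.141, -0.0, 1.816]
wrist_force: [0.4, 1.2, 0.1]
finger_gap: 0.263
```

Call:
step_arm(targets=[0.015,0,0,0,0,0.015,0,0,0,0,0.015,0,0,-0.04,0,0.015,0,0,-0.08,0,0.015,0,0,-0.1,0,0.015,0,0,-0.1,0])

```text
clock: 13.8
tcp_pos: [0.4495, 0.2945, 0.1087]
eef_rot: [3.136, -0.002, 1.816]
wrist_force: [0.1, 1.3, -1.8]
finger_gap: 0.265
```

```bash
python3 look.py w13 thumb_plane
```

```text
tcp [0.4495 0.2945 0.1087] rpy [ 3.1365e+00 -1.7000e-03  1.8158e+00] t 13.8
thumb_plane 0.96 px 257 245 c [0.4519 0.2601] mean [0.448 0.301] size [ 26.  125.8] yaw 4.3 z [0.1065 0.1246 0.1371] edge False
```

View pics/w13.png

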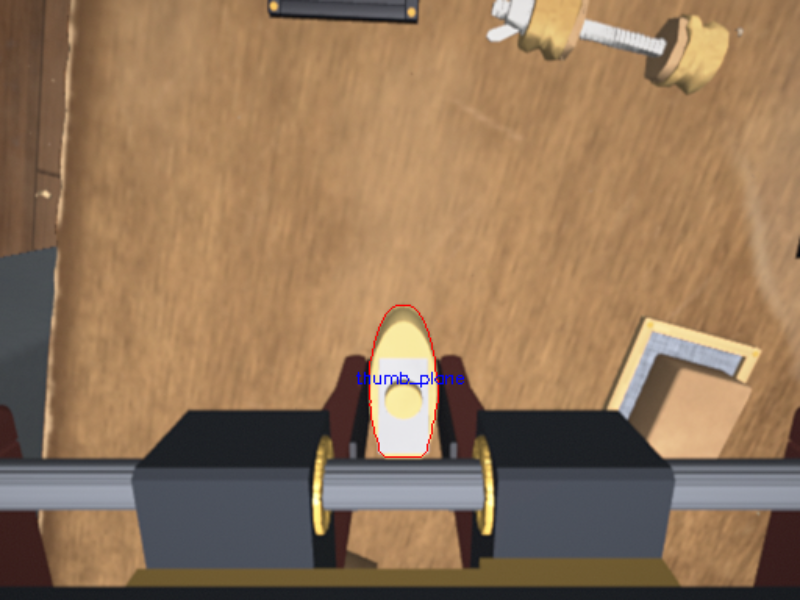

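Call:
step_arm(targets=[0.015,-0.04,-0.01,0,0,0.015,-0.08,-0.02,0,2,0.015,-0.12,-0.031,0,4,0.015,-0.16,-0.042,0,6,0.015,-0.2,-0.053,0,8,0.015,-0.24,-0.063,0,10,0.015,-0.28,-0.074,0,12,0.015,-0.32,-0.084,0,14,0.015,-0.36,-0.095,0,15,0.015,-0.4,-0.105,0,15])

```text
clock: 14.9
tcp_pos: [0.4413, -0.1214, 0.1042]
eef_rot: [-3.138, -0.001, 1.553]
wrist_force: [0.6, 1.0, -0.0]
finger_gap: 0.263
```

```bash
python3 -c "
from bench import readout,optics
o=readout.get_obs(); print(o['tcp_pos'].round(4),o['eef_rot'].round(3),o['finger_gap'])"
```

```text
[ 0.4413 -0.1214  0.1042] [-3.138e+00 -1.000e-03  1.553e+00] 0.26327218022601756
```

Next: to y ≈ -0.335, tool x is now about +y.

Call:
step_arm(targets=[0.015,-0.045,0,0,0,0.015,-0.09,0,0,0,0.015,-0.135,0,0,0,0.015,-0.18,-0.002,0,0,0.015,-0.21,-0.004,0,0,0.015,-0.21,-0.004,0,0,0.015,-0.21,-0.004,0,0,0.015,-0.21,-0.004,0,0])

```text
clock: 15.7
tcp_pos: [0.4347, -0.3283, 0.1047]
eef_rot: [-3.139, -0.002, 1.555]
wrist_force: [-0.2, -0.1, -0.8]
finger_gap: 0.265
```

```bash
python3 look.py w14 tray_narrow tray_square
```

```text
tcp [ 0.4347 -0.3283  0.1047] rpy [-3.1392e+00 -2.1000e-03  1.5545e+00] t 15.7
tray_narrow 0.67 px 265 125 c [ 0.4423 -0.2686] mean [ 0.4423 -0.2662] size [56.5 90.8] yaw -1.0 z [0.0016 0.0037 0.0082] edge False
tray_narrow 0.19 px 257 245 c [ 0.4336 -0.3734] mean [ 0.4338 -0.3738] size [39.8 97.5] yaw 0.1 z [0.1021 0.1206 0.1332] edge False
```

View pics/w14.png

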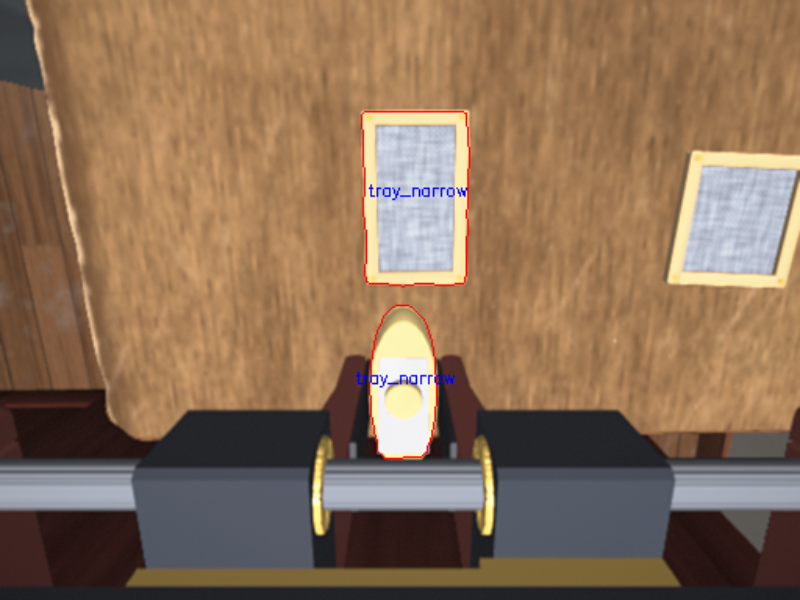

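Call:
step_arm(targets=[0.015,0.04,0.004,0,0,0.015,0.0604,0.0066,0.02,0,0.015,0.0604,0.0066,0.06,0,0.015,0.0604,0.0066,0.07,0,0.015,0.0604,0.0066,0.07,0,0.015,0.0604,0.0066,0.07,0])

```text
clock: 16.45
tcp_pos: [0.4436, -0.27, 0.0368]
eef_rot: [3.141, 0.0, 1.554]
wrist_force: [-0.9, 0.4, -0.3]
finger_gap: 0.265
```

```bash
python3 look.py w15 tray_narrow;python3 -c "
from bench import readout,optics
for i in range(3):
    o=readout.get_obs(); print(o['tcp_pos'].round(4),o['eef_rot'].round(3),o['finger_gap']);optics.get_image('side')"
```

```text
tcp [ 0.4436 -0.27    0.0368] rpy [3.1411e+00 3.0000e-04 1.5540e+00] t 16.45
tray_narrow 0.58 px 253 186 c [ 0.4423 -0.2493] mean [ 0.4419 -0.2431] size [54.7 55.2] yaw -89.4 z [0.0019 0.004  0.008 ] edge False
[ 0.444  -0.2705  0.0373] [3.140e+00 1.000e-03 1.554e+00] 0.26382295934364386
[ 0.444  -0.2705  0.0373] [3.140e+00 1.000e-03 1.553e+00] 0.26729528242885703
[ 0.4438 -0.2704  0.0372] [3.140e+00 1.000e-03 1.554e+00] 0.2649141889533206
```

View pics/w15.png

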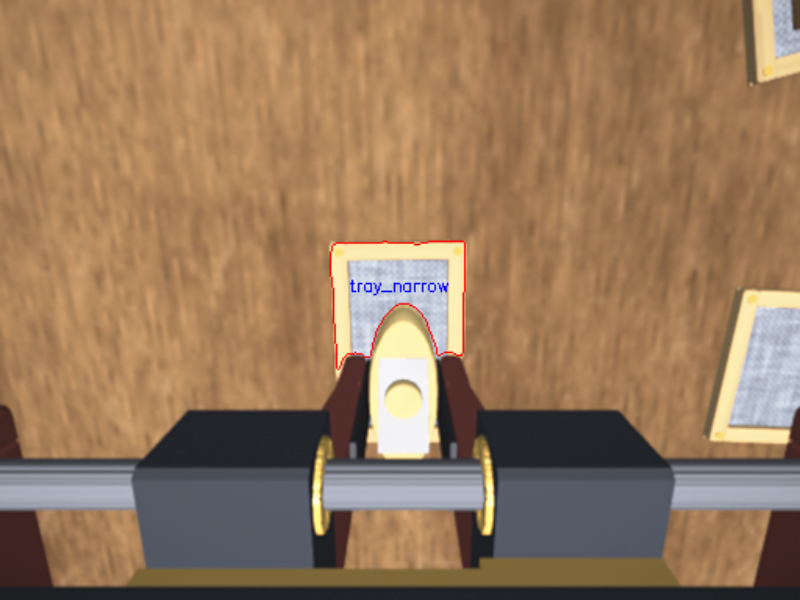

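Call:
step_arm(targets=[0.015,0.002,-0.0015,0.015,0,0.015,0.002,-0.0015,0.025,0,0.015,0.002,-0.0015,0.028,0,0.015,0.002,-0.0015,0.028,0,0.05,0.002,-0.0015,0.028,0,0.05,0.002,-0.0015,0.028,0,0.06,0.002,-0.0015,0.028,0,0.06,0.002,-0.0015,0.028,0])

```text
clock: 17.5
tcp_pos: [0.4418, -0.2677, 0.0081]
eef_rot: [3.141, 0.0, 1.554]
wrist_force: [0.5, 0.3, -0.4]
finger_gap: 0.588
```

Call:
step_arm(targets=[0.0878,0,0,-0.03,0,0.0878,0,0,-0.08,0,0.0878,0,0,-0.13,0,0.0878,0,0,-0.15,0,0.0878,0,0,-0.15,0,0.0878,0,0,-0.15,0])

```text
clock: 18.1
tcp_pos: [0.4415, -0.2676, 0.1579]
eef_rot: [3.141, 0.0, 1.554]
wrist_force: [-0.4, 0.5, -0.0]
finger_gap: 1.002
```

Run:
```python
from look import *
o,p,T,W=look("w16",["thumb_plane","tray_narrow"])
d=(W[...,2]>.0145)&(W[...,2]<.0225)&(np.hypot(W[...,0]-.4423,W[...,1]+.268)<.04)
v,u=np.nonzero(d); xy=plane(p,T,u*1.,v*1.,.018)[:,:2]
print(rect(xy)); w=W[d]; print(np.median(w[:,2]),np.linalg.lstsq(np.c_[w[:,:2],np.ones(len(w))],w[:,2],rcond=None)[0])
print(cv2.fitEllipse(cv2.convexHull((xy*1000).astype(np.float32))))
```

```text
tcp [ 0.4415 -0.2676  0.1579] rpy [3.1412e+00 2.0000e-04 1.5540e+00] t 18.1
thumb_plane 0.59 px 257 187 c [ 0.4418 -0.2682] mean [ 0.4417 -0.2653] size [22.6 57.3] yaw 0.8 z [0.0108 0.0205 0.0366] edge False
tray_narrow 0.95 px 257 181 c [ 0.4418 -0.2673] mean [ 0.442  -0.2639] size [55.  90.3] yaw 0.3 z [0.0018 0.0045 0.0083] edge False
(array([ 0.44147699, -0.26785739]), [23.377317428588867, 57.19454574584961], -0.40409088134765625)
0.01935380583860022 [ 0.00244587 -0.00843103  0.015814  ]
((441.7344665527344, -268.2368469238281), (23.8991641998291, 57.692405700683594), 179.1878662109375)
```

View pics/w16.png

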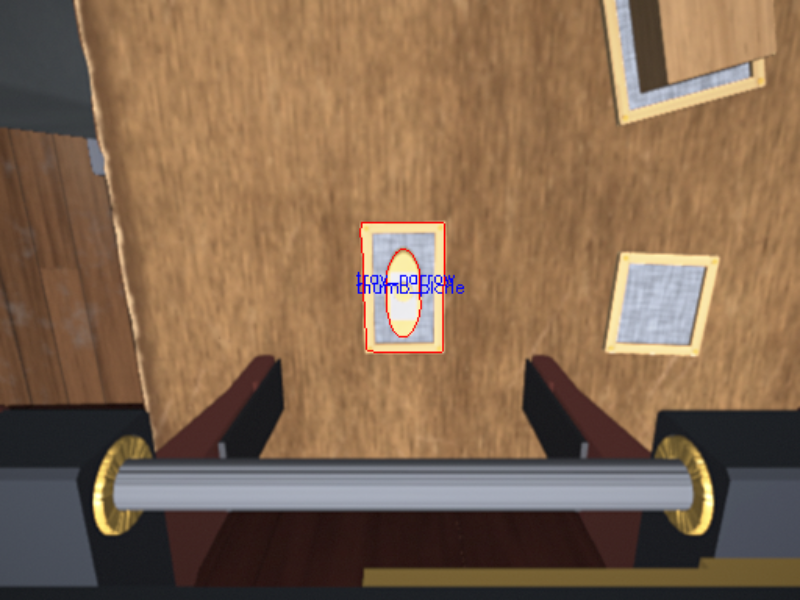

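Call:
step_arm(targets=[0.0878,0.045,0.001,0,2,0.0878,0.09,0.001,0,4,0.0878,0.135,0.002,0,6,0.0878,0.18,0.003,0,8,0.0878,0.225,0.003,0,10,0.0878,0.27,0.004,0,11,0.0878,0.315,0.005,0,11,0.0878,0.36,0.005,0,11,0.0878,0.366,0.005,0,11,0.0878,0.366,0.005,0,11])

```text
clock: 19.25
tcp_pos: [0.452, 0.0991, 0.1568]
eef_rot: [-3.139, 0.001, 1.365]
wrist_force: [-0.2, -1.5, -0.1]
finger_gap: 1.0
```

```bash
python3 top.py w17 .026 .453 .098
```

```text
topz 0.027 slope [-0.005 -0.005]
tcp [0.452  0.0991 0.1568] yaw 78.22 c [0.455  0.1012] mean [0.455  0.1015] [36.059532165527344, 40.48535919189453] yaw -12.556312561035156 px 242 279 167 207
```

View pics/w17.png

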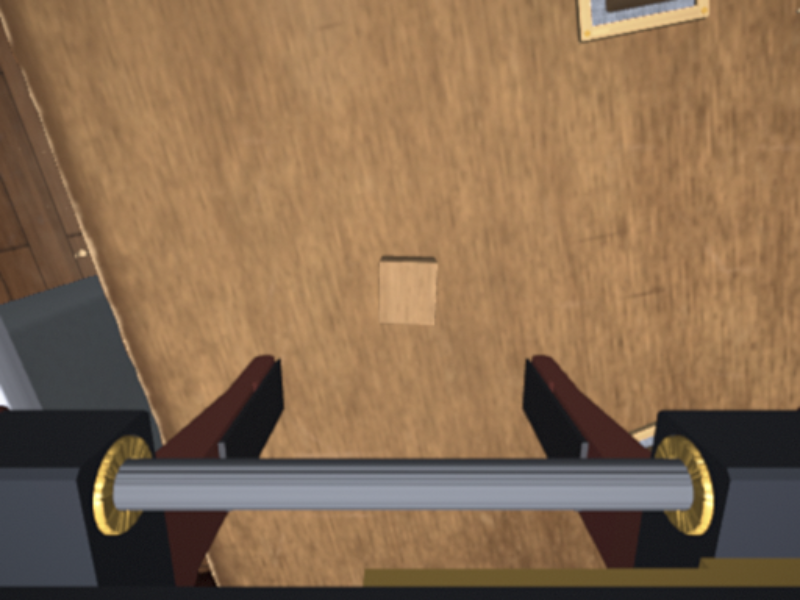

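Call:
step_arm(targets=[0.07,0.0027,0.0025,0.05,0.8,0.07,0.0027,0.0025,0.1,0.8,0.07,0.0027,0.0025,0.135,0.8,0.07,0.0027,0.0025,0.145,0.8,0.07,0.0027,0.0025,0.145,0.8,0.02,0.0027,0.0025,0.145,0.8,0.02,0.0027,0.0025,0.145,0.8,0.02,0.0027,0.0025,0.145,0.8,0.02,0.0027,0.0025,0.145,0.8,0.02,0.0027,0.0025,0.145,0.8], newtons=15)

```text
clock: 20.3
tcp_pos: [0.4563, 0.1005, 0.0138]
eef_rot: [3.14, -0.001, 1.348]
wrist_force: [-1.9, 0.6, 9.4]
finger_gap: 0.411
```

Call:
step_arm(targets=[0.02,0,0,0,0,0.02,0,0,0,0,0.02,0,0,0,0,0.02,0,0,-0.04,0,0.02,0,0,-0.08,0,0.02,0,0,-0.1,0,0.02,0,0,-0.1,0])

```text
clock: 21.0
tcp_pos: [0.4578, 0.1008, 0.1158]
eef_rot: [3.136, -0.002, 1.348]
wrist_force: [1.1, 0.3, 0.6]
finger_gap: 0.414
```

Call:
step_arm(targets=[0.02,-0.037,0.023,0,-1,0.02,-0.074,0.047,0,-2,0.02,-0.111,0.07,0,-4,0.02,-0.148,0.094,0,-6,0.02,-0.185,0.117,0,-8,0.02,-0.222,0.141,0,-10,0.02,-0.259,0.164,0,-11,0.02,-0.296,0.188,0,-11,0.02,-0.333,0.211,0,-11,0.02,-0.37,0.235,0,-11])

```text
clock: 22.0
tcp_pos: [0.6028, -0.3138, 0.1112]
eef_rot: [-3.14, -0.001, 1.54]
wrist_force: [1.1, 0.5, -1.1]
finger_gap: 0.408
```

Call:
step_arm(targets=[0.02,-0.03,0.009,0,0,0.02,-0.03,0.009,0,0,0.02,-0.03,0.009,0,0])

```text
clock: 22.3
tcp_pos: [0.6103, -0.3425, 0.111]
eef_rot: [-3.139, -0.002, 1.539]
wrist_force: [0.1, 0.4, -0.5]
finger_gap: 0.409
```

```bash
python3 look.py w18 tray_square
```

```text
tcp [ 0.6103 -0.3425  0.111 ] rpy [-3.1392e+00 -1.5000e-03  1.5389e+00] t 22.3
tray_square 0.62 px 262 125 c [ 0.6162 -0.2816] mean [ 0.6162 -0.2805] size [65.5 70. ] yaw -3.5 z [0.0018 0.0037 0.0082] edge False
```

View pics/w18.png

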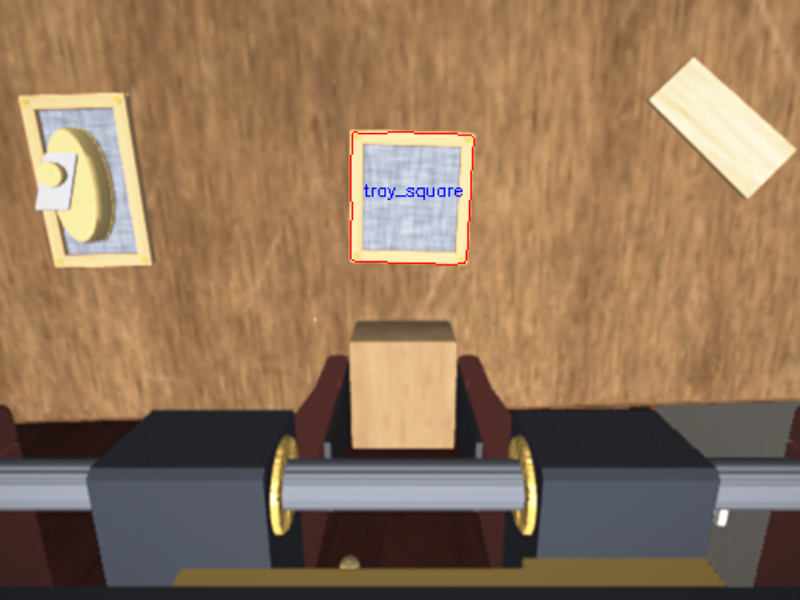

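Call:
step_arm(targets=[0.02,0.04,0.002,0,1.7,0.02,0.0612,0.004,0.03,1.7,0.02,0.0612,0.004,0.06,1.7,0.02,0.0612,0.004,0.07,1.7,0.02,0.0612,0.004,0.07,1.7,0.02,0.0612,0.004,0.07,1.7])

```text
clock: 23.0
tcp_pos: [0.6177, -0.2818, 0.0439]
eef_rot: [3.141, 0.0, 1.51]
wrist_force: [0.5, 0.6, -0.2]
finger_gap: 0.409
```

```bash
python3 look.py w19 tray_square
```

```text
tcp [ 0.6177 -0.2818  0.0439] rpy [3.1408e+00 3.0000e-04 1.5104e+00] t 23.0
tray_square 0.68 px 254 192 c [ 0.6173 -0.2653] mean [ 0.6169 -0.2604] size [39.4 66.7] yaw 87.3 z [0.0019 0.0047 0.0081] edge False
tray_square 0.6 px 29 215 c [ 0.4551 -0.2678] mean [ 0.4611 -0.2686] size [37.1 90.9] yaw -1.4 z [0.0018 0.0048 0.0083] edge True
```

View pics/w19.png

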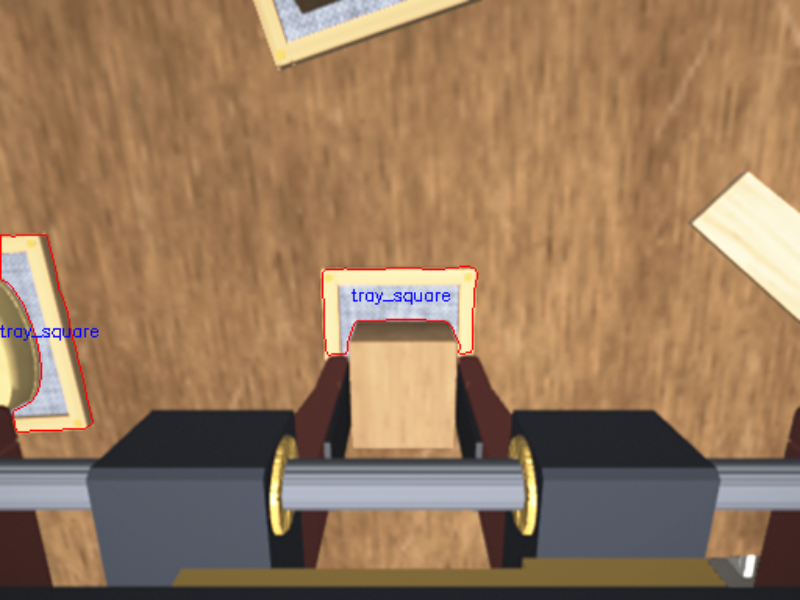

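Call:
step_arm(targets=[0.02,0,-0.001,0.015,0,0.02,0,-0.001,0.025,0,0.02,0,-0.001,0.028,0,0.02,0,-0.001,0.0285,0,0.06,0,-0.001,0.0285,0,0.06,0,-0.001,0.0285,0,0.07,0,-0.001,0.0285,0,0.07,0,-0.001,0.0285,0])

```text
clock: 23.9
tcp_pos: [0.6161, -0.2816, 0.0141]
eef_rot: [-3.141, -0.0, 1.51]
wrist_force: [-0.3, -0.5, -0.5]
finger_gap: 0.735
```

Call:
step_arm(targets=[0.0878,0,0,-0.03,0,0.0878,0,0,-0.08,0,0.0878,0,0,-0.13,0,0.0878,0,0,-0.16,0,0.0878,0,0,-0.16,0,0.0878,0,0,-0.16,0])

```text
clock: 24.5
tcp_pos: [0.6163, -0.2816, 0.1749]
eef_rot: [3.141, 0.0, 1.51]
wrist_force: [-0.3, 0.9, -0.4]
finger_gap: 1.0
```

```bash
python3 top.py w20 .028 .6165 -.2814; python3 look.py w21 tray_square
```

```text
topz 0.029 slope [-0.003 -0.004]
tcp [ 0.6163 -0.2816  0.1749] yaw 86.54 c [ 0.6159 -0.2811] mean [ 0.6159 -0.2808] [35.64284133911133, 39.197242736816406] yaw -3.4589004516601562 px 240 274 167 204
tcp [ 0.6155 -0.2813  0.1735] rpy [-3.1401e+00 -6.0000e-04  1.5104e+00] t 24.55
tray_square 0.65 px 258 177 c [ 0.6159 -0.2803] mean [ 0.6162 -0.2769] size [66.  70.6] yaw -3.4 z [0.0016 0.006  0.0084] edge False
```

View pics/w21.png

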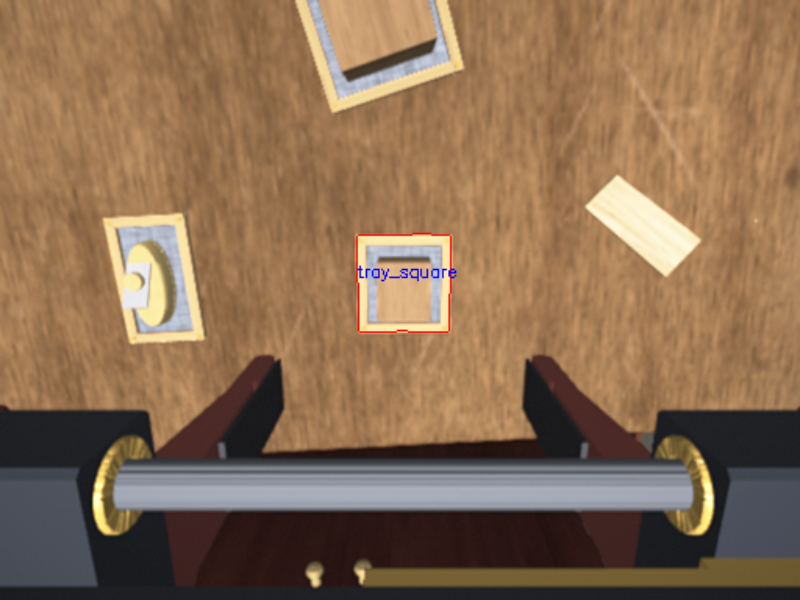

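All four are seated. I'll take one overall check and then hand in.

Run:
```python
from bench import optics, ticket
import cv2
p=optics.get_image("scene"); cv2.imwrite("pics/scene_end.png",cv2.resize(p["pixels"][:,:,::-1],(800,600)))
```

```text
(no output)
```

View pics/scene_end.png

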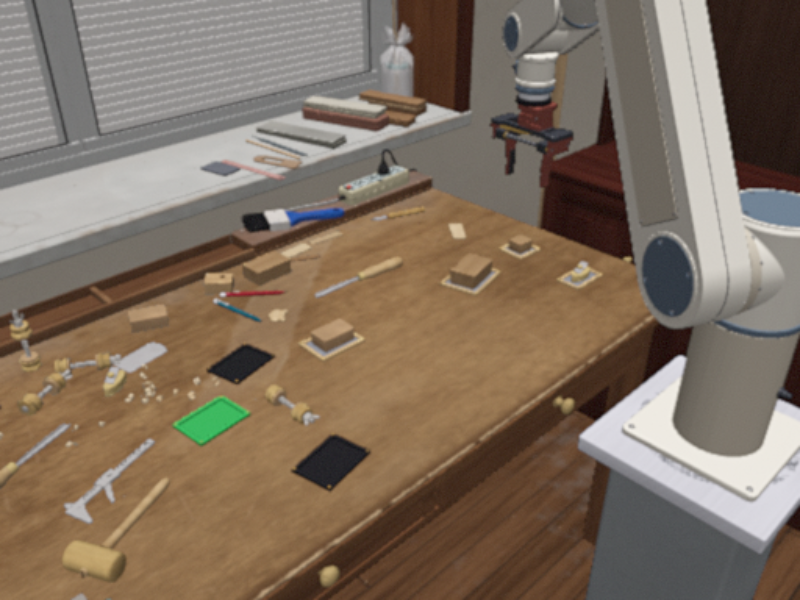

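The final picture shows all four pieces in their trays: (470,272), (333,337), (520,245) and (580,272). The gouge (360,277) and the spool clamp (291,404) are where they were, and the gripper is clear.

```bash
python3 -c "
from bench import ticket
print(ticket.close_job())"
```

```text
the job is handed in; nothing more can be done
None
```

I put all four pieces away and handed the job in at about 25 s of the 99 s allowed: the sanding block in tray_large, the cork block in tray_medium, the small block in tray_square and the thumb plane in tray_narrow.

After each release I measured the piece with the wrist camera:

| Piece | Distance from tray centre | Top surface, measured / expected |
|---|---|---|
| sanding_block | under 1 mm | 37.0 / 36 mm |
| cork_block | about 2 mm | 30.9 / 30 mm |
| block_small | about 1 mm | 29.0 / 28 mm |
| thumb_plane | about 1 mm | 19.4 / 18 mm (body) |

- **Heights:** They read about 1 mm high, which matches how the wrist camera read the loose blocks lying on the table. I take all four to be on the recess floors.
- **Tilt:** The measured slopes were 0.009 or less, against the 0.03 rad limit.
- **Bystanders:** In the final scene picture the gouge and spool clamp look unmoved. I judged that by eye and did not measure it.
- **Disagreement:** The scene camera placed things up to about 8 mm from where the wrist camera did, mostly 3 to 6 mm, so I positioned by the wrist camera alone.

No check failed.

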